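# Walk the die block round to the fence

### The arm

A 6-joint arm with a two-finger parallel gripper is mounted at the origin on a cart in front of the work surface, level with it; the furniture and walls round the work are solid. World frame = base frame: x ahead of the robot, y to its left, z up, the work surface at z = 0. Lengths are in m, angles in rad, forces in N, time in s.
With the tool pointing down it reaches from about 0.25 to 0.775 m from the base axis. Payload 8.9 kg.
Tool frame: the origin (TCP) lies at the centre of the arm's flange, where the gripper is bolted on; the fingertips stand 173 mm ahead of it and the grasp point (between the pads) lies 155 mm ahead of it; z points along the fingers, y is the direction in which the jaws open and shut (so a half turn about z gives the same grasp; the last joint's range is limited). The gripper opens to 85 mm and grips with 20 to 120 N. Pads are 22 mm wide; open, the fingers measure 114 mm over their backs; the gripper's body (76 mm by 85 mm) begins 54 mm behind the grasp point. The pads swing forward as they close: fully open they stand 13 mm farther back than shut.
Start: joints at [1.136, 0.291, -0.153, 1.127, 0, 1.431], TCP at [0.153, 0.502, 0.405] pointing down, gripper open.
Joint ranges: [-2.52, 2.52], [-0.91, 1.74], [-1.3, 1.37], [-1.96, 2.02], [-1.52, 1.47], [-3.14, 3.14]. Speed limits (rad/s): [2.22, 2.22, 2.79, 3.14, 3.14, 3.14].

### API

Orientations are given as a rotation vector (axis times angle).
In Python, from rig import r, viewer, models gives the robot as it stands.
- The arm moves only by the tool jog_arm, never from a script. Its argument "motion" is a list of rows, each a list of 2 entries, a list of its own where there are three numbers: the shift along the tool's x, y, z in mm, then the turn about the tool's z in rad. A call has 1 to 5 rows; each row is the pose to reach, as a shift and turn from the pose commanded when the call began, along the tool's axes at that moment; what a row does not reach only later rows make up. A row lasts 1/12 s, in which the tool goes at most 41.7 mm and 7.16 degrees, less where a joint would pass 70% of its speed; a pose out of reach is approached as far as the arm can. A call with a gripper value outside its range is refused whole. "hand" is the opening, from -1 (shut) to 1 (fully open), set as the call begins (left out, the last holds). The fingers move at their own pace and stop on an object; "newtons" is the grip in N (left out, the last holds). Time passes only in rows, so rows that repeat a pose let the fingers close. It gives the time, the measured TCP pose, the force and the opening at its end, in the units of the state.
- r.get_obs(): the state, without advancing time (a new reading comes with each control period).
- viewer.snapshot(name): name is "side" or "top"; returns a dict with "image" (480x640x3 uint8, red, green, blue), "fx", "fy", "cx", "cy" (pixels), "T" (4x4, takes a point from camera to world coordinates). Camera axes: x right, y down, z forward; pixel columns grow to the right and rows downward; lengths in m; the calibration is good to about 2 mm. A picture is of the moment at which its call begins. There is no depth.
- r.job_done(): hands the job in, once; it reports no verdict.
Trained networks look in a picture, given as the dict that the camera call returned (one of the last four; its "shot" number tells which), for a name from the list of things; names that differ only in an ending like _2 or _b are one class to them, and where a whole thing is asked for, a point or a joint stands for the part that bears it (a point fixed in the world has none). Each returns a list of dicts, best first, with "conf" (0 to 1); they miss things now and then, are a little off and sometimes report something else, mostly with a low value. They report only what shows in the picture. A call takes as long as a camera call.
- models.find_in(picture, thing): "xyz" ([x, y, z] in m, in world coordinates, good to about 4 mm: the middle of the surface that is visible of it).
- models.place_of(picture, thing): "xyz" ([x, y, z] in m, in world coordinates, good to about 4 mm: a listed point, or the origin of a listed thing).
The state is a dict: "clock": time; "joint_positions": joint angles; "dq": joint speeds; "joint_efforts": joint torques, N m; "position": TCP position; "ee_rot": TCP orientation; "force": force on the tool from outside, world axes, zero at the start; "torque": the same for the moment, N m; "finger_gap": opening from 0.0 (shut) to 1.0 (fully open).
Only numpy, scipy, OpenCV 4.12 (cv2) and the standard library are available. Lean on these libraries where they do the work, as an engineer would, in place of code of your own. Each camera call takes 0.05 s, during which the arm holds its last target. There are 200 camera calls.

### The job

Push the heavy die block round with the fingertips, without gripping or lifting it: first turn it until its long sides are roughly parallel to the fence while it is still a few centimetres clear of it, then walk it in by pushing one end and the other, keeping it roughly square, until its long face lies flush against the fence, no part of it overhanging either end of the fence. Leave the small tools round it where they lie.

Things in the scene. Friction and masses are not known exactly. Their poses are not given: they have to be found in the camera images.
- die_block: Heavy loose hollow iron casting, a block, 140 mm long (its x) x 100 wide (y) x 50 high, about 1.5 kg (slides at 5 to 25 N), flat upright sides; 3 mm deep recess and four shallow pin holes on top. Origin: centre of underside. Starts on the -y side of the fence, centre 145 to 185 mm from its face, turned 0.55 to 1.1 rad anticlockwise (from above) from parallel to it. Too wide for most grippers.
- fence: Steel angle fixed to the bench: upright plate 220 mm long (its x, roughly away from the robot), 12 thick, 45 high, on a bolted foot reaching 46 mm behind the face. Origin: middle of the face's lower edge. The working face is this frame's plane y = 0 and looks to its -y, where the block is; flush, the block's centre is at y = -50 mm.
- vee_block: Bystander: ground steel vee block 57 x 56 x 34 mm. Origin: centre of the underside.
- brass_brush: Bystander: wire brush with a wooden handle, 133 mm long, 74 x 35 mm, lying near the front edge. Origin: middle, underside.
- spanner_13: Bystander: combination spanner about 190 mm long, 8 mm thick, lying flat near the front edge of the bench. Origin: middle of it, underside.
- feeler_gauge: Bystander: feeler gauge 49 x 109 x 10 mm lying flat near the front edge. Origin: middle, underside.
- screwdriver_1: Bystander: screwdriver 207 mm long, 34 mm thick, lying behind the fence. Origin: middle, underside.
- shift_lever: Bystander: small steel shift lever 116 x 25 x 16 mm lying behind the fence. Origin: middle, underside.

How it is judged:
By the outcome, as a careful person would: the job done as asked, in the order asked, and still so for the second after the job is handed in, with the robot touching nothing.
It also fails if it takes over 69 s, if anything falls off the work surface, if the arm or the gripper's body presses on something with over 40 N, if the wrist force passes 120 N, or if a joint passes its speed limit or range.

## Working session

There is one attempt and no reset: what is moved stays moved. The work goes in short steps, Python scripts to look and compute and a tool call to move; the robot and the scene stay as the last step left them, time stands still between calls to the robot, and variables do not carry over. Pictures are saved under pics/ and viewed, about 8 in all and at most 12, crops included, and the job is handed in when it is done.

Besides the shell and the picture viewer there is one more tool, called after "Emit:" as name(argument=value, ...), one argument or row to a line, values as JSON. jog_arm: Moves the arm, as the interface text tells. Its arguments: {"type":"object","properties":{"motion":{"type":"array","items":{"type":"array"}},"hand":{"type":"number"},"newtons":{"type":"number"}},"required":["motion"]}

```bash
ls; mkdir -p pics; python3 - <<'E'
from rig import r, viewer, models
import cv2
o=r.get_obs(); print({k:o[k] for k in('clock','position','ee_rot','force','finger_gap')})
for n in('top','side'):
    p=viewer.snapshot(n); cv2.imwrite(f'pics/{n}0.png',p['image'][:,:,::-1])
    print(n,p['fx'],p['cx'],p['cy'],p['T'])
    for t in ['die_block','fence','vee_block','brass_brush','spanner_13','feeler_gauge','screwdriver_1','shift_lever']:
        for f in (models.place_of,):
            print(t,[(d['xyz'],d['conf']) for d in f(p,t)[:1]])
E
```

```text
pics
{'clock': 0.0, 'position': array([0.1529587 , 0.50200564, 0.40413925]), 'ee_rot': array([-4.62953608e-01, -3.10688305e+00,  1.94298757e-03]), 'force': array([-0.02240557,  0.34647637, -0.16140172]), 'finger_gap': 0.9995031034914961}
top 546.4227626810745 318.9742264976294 235.67537771634395 [[ 0.00830148 -0.9821791   0.18776395  0.33368386]
 [-0.99986342 -0.01083653 -0.0124788   0.06822806]
 [ 0.01429113 -0.18763471 -0.98213491  1.05253942]
 [ 0.          0.          0.          1.        ]]
die_block [([0.5211, 0.0896, -0.0025], 0.56)]
fence [([0.5028, 0.2345, 0.0011], 0.72)]
vee_block [([0.7026, -0.0932, 0.0011], 0.67)]
brass_brush [([0.3942, -0.1997, -0.0011], 0.75)]
spanner_13 []
feeler_gauge [([0.3666, -0.0483, -0.0004], 0.66)]
screwdriver_1 [([0.4986, 0.3397, 0.002], 0.6)]
shift_lever [([0.6073, 0.3393, -0.0026], 0.89)]
side 510.0447990916121 317.5247601529688 248.75996385562755 [[-0.91606706  0.15616519 -0.36936915  0.88933685]
 [ 0.40047788  0.40434437 -0.82226705  0.89538561]
 [ 0.02094284 -0.90117594 -0.43294726  0.47573104]
 [ 0.          0.          0.          1.        ]]
die_block []
fence [([0.4993, 0.2376, 0.0007], 0.83)]
vee_block []
brass_brush [([0.3943, -0.2017, -0.0036], 0.56)]
spanner_13 [([0.3742, 0.1411, 0.0006], 0.48)]
feeler_gauge [([0.3668, -0.0548, -0.0], 0.69)]
screwdriver_1 [([0.6122, 0.3407, -0.003], 0.74)]
shift_lever [([0.6114, 0.3427, -0.0011], 0.57)]
```

View pics/top0.png

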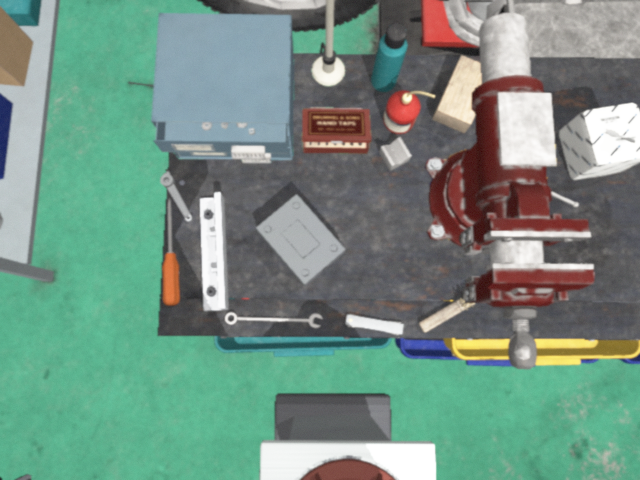

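View pics/side0.png

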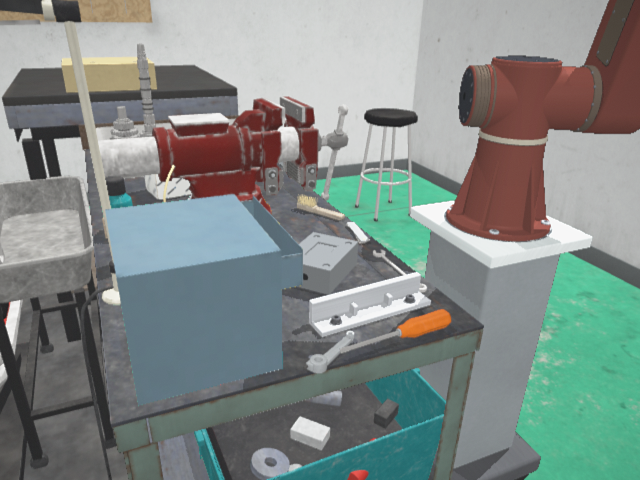

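The top view shows the block with corners at about (296,194), (345,245), (305,283) and (256,228), so its long axis sits about 45° from the fence. The fence plate is at columns 202–225, rows 195–310. The side view agrees, and the tools lie clear in front of and behind the work. Next I'll write a helper that rectifies the top view at block-top height and fits the block.

```bash
cat > h.py <<'E'
from rig import r, viewer, models
import cv2, numpy as np
from scipy.spatial.transform import Rotation as R
def rect(p,z,x0=.32,x1=.72,y0=-.1,y1=.3,s=1000):
    """metric view of plane z: column = (y1-y)*s, row = (x1-x)*s"""
    W=np.array([[x1,y1],[x1,y0],[x0,y0],[x0,y1]]); T=np.linalg.inv(p['T'])
    c=(T[:3,:3]@np.c_[W,[z]*4].T).T+T[:3,3]
    px=np.c_[p['fx']*c[:,0]/c[:,2]+p['cx'],p['fy']*c[:,1]/c[:,2]+p['cy']].astype('f4')
    w,h=int((y1-y0)*s),int((x1-x0)*s)
    H=cv2.getPerspectiveTransform(px,np.float32([[0,0],[w,0],[w,h],[0,h]]))
    return cv2.warpPerspective(p['image'],H,(w,h),flags=cv2.INTER_CUBIC)
def tip():
    o=r.get_obs(); M=R.from_rotvec(o['ee_rot']).as_matrix(); return o,M,o['position']+M@[0,0,.173]
def plan(*targets):
    """shift (mm) in tool axes from now to tip targets"""
    o,M,t=tip()
    print('tip',t.round(4),'x',M[:,0].round(3),'y',M[:,1].round(3),'F',o['force'].round(1),'clk',round(o['clock'],2))
    for g in targets: print(g,'->',(M.T@(np.array(g)-t)*1000).round(0))
E
python3 - <<'E'
from h import *
plan()
p=viewer.snapshot('top')
a=rect(p,.05); b=rect(p,.045)
cv2.imwrite('pics/rect0.png',np.hstack([a,b])[:,:,::-1])
g=cv2.cvtColor(a,cv2.COLOR_RGB2GRAY); print(np.percentile(g[150:250,150:260],[5,50,95]))
m=(g>95).astype('u1'); m=cv2.morphologyEx(m,cv2.MORPH_CLOSE,np.ones((9,9)))
cs,_=cv2.findContours(m,0,2)
for c in cs:
    if cv2.contourArea(c)>3000:
        q=cv2.minAreaRect(c); print(cv2.contourArea(c),q,'xy',.72-q[0][1]/1000,.3-q[0][0]/1000)
E
```

```text
tip [0.153  0.5022 0.2317] x [-0.957  0.291 -0.   ] y [0.291 0.957 0.   ] F [ 0.1 -0.5 -0.8] clk 0.9
[ 90. 177. 180.]
144514.5 ((199.5, 199.0), (398.0, 399.0), 90.0) xy 0.5209999999999999 0.10049999999999998
```

View pics/rect0.png

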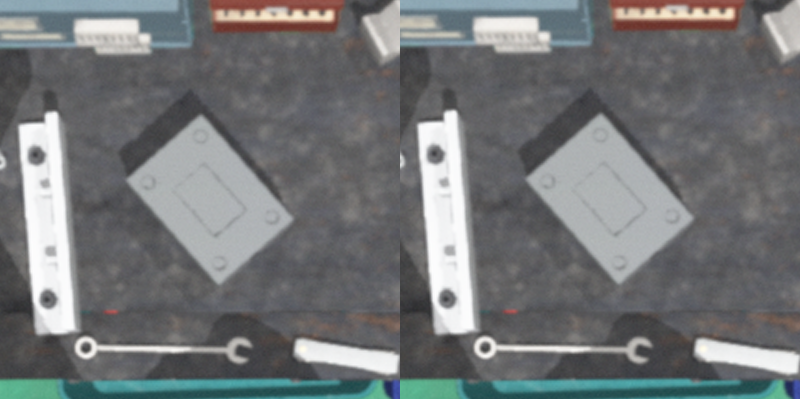

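The rectified view shows the block with corners at about (200,113), (293,217), (220,284) and (127,180) on a 1 mm grid. The fence plate leans slightly, with its face edge at about column 58 at the top and 73 at the bottom. I'll measure both more accurately.

```bash
cat >> h.py <<'E'
def block(p,z=.05):
    """block centre x,y and yaw of long axis (anticlockwise from +x), from the top picture"""
    a=rect(p,z); hsv=cv2.cvtColor(a,cv2.COLOR_RGB2HSV); v=hsv[...,2].astype(int)
    m=((v>145)&(v<205)&(hsv[...,1]<50)).astype('u1'); m[:60]=0; m[315:]=0
    m=cv2.morphologyEx(m,cv2.MORPH_CLOSE,np.ones((9,9))); m=cv2.morphologyEx(m,cv2.MORPH_OPEN,np.ones((25,25)))
    cs,_=cv2.findContours(m,0,2); c=max(cs,key=cv2.contourArea)
    (u,w),(A,B),_=q=cv2.minAreaRect(c); k=cv2.boxPoints(q); 
    e=max((k[1]-k[0],k[2]-k[1]),key=np.linalg.norm); d=np.array([-e[1],-e[0]]); d*=np.sign(d[0])
    return np.array([.7195-w/1000,.2995-u/1000,np.arctan2(d[1],d[0])]),sorted((A,B)),cv2.contourArea(c)
E
python3 - <<'E'
from h import *
p=viewer.snapshot('top'); print(block(p))
b=rect(p,.045,.36,.66,.2,.3,3000); g=cv2.cvtColor(b,cv2.COLOR_RGB2GRAY)
for rr in range(120,780,90): print(rr, g[rr-2:rr+3].mean(0)[60:260:4].astype(int).tolist())
cv2.imwrite('pics/fence.png',cv2.resize(b,None,fx=.66,fy=.66)[:,:,::-1])
E
```

```text
(array([0.51984047, 0.08994745, 0.72297949]), [99.90486145019531, 140.13145446777344], 13089.0)
120 [100, 101, 104, 102, 100, 100, 99, 97, 96, 98, 101, 103, 104, 105, 104, 99, 94, 84, 75, 71, 68, 70, 74, 73, 73, 75, 77, 87, 98, 104, 105, 105, 103, 101, 99, 100, 99, 98, 98, 97, 97, 96, 94, 94, 93, 93, 94, 94, 94, 95]
210 [244, 250, 249, 249, 249, 249, 249, 248, 246, 245, 244, 241, 239, 238, 238, 239, 240, 242, 246, 249, 250, 250, 250, 249, 249, 250, 245, 234, 199, 163, 149, 143, 133, 119, 111, 105, 104, 104, 102, 101, 103, 99, 99, 99, 98, 98, 99, 100, 98, 99]
300 [204, 233, 244, 237, 225, 193, 156, 135, 121, 116, 116, 115, 113, 109, 106, 112, 135, 170, 204, 224, 232, 241, 248, 251, 251, 250, 250, 250, 250, 243, 212, 170, 154, 141, 129, 116, 105, 98, 94, 95, 96, 95, 96, 94, 96, 99, 98, 96, 94, 92]
390 [97, 133, 194, 240, 249, 249, 249, 249, 249, 248, 247, 247, 245, 246, 247, 248, 247, 245, 243, 242, 241, 241, 241, 244, 249, 251, 250, 250, 250, 250, 246, 228, 199, 171, 152, 140, 127, 108, 96, 93, 95, 92, 89, 88, 88, 88, 88, 89, 91, 93]
480 [107, 109, 117, 154, 203, 236, 248, 251, 250, 2
[... 228 characters left out ...]
 222, 247, 253, 252, 252, 252, 252, 250, 248, 245, 236, 224, 198, 176, 170, 173, 172, 171, 175, 185, 213, 241, 248, 251, 251, 250, 250, 250, 244, 229, 190, 157, 145, 138, 124, 110, 104, 99, 97, 98, 95, 95, 96, 96]
660 [78, 82, 86, 91, 95, 105, 130, 174, 222, 249, 251, 252, 252, 252, 251, 251, 249, 247, 244, 243, 243, 244, 244, 244, 244, 243, 244, 244, 246, 249, 249, 250, 250, 251, 252, 248, 238, 209, 174, 150, 146, 133, 117, 105, 98, 96, 97, 99, 102, 102]
750 [48, 46, 46, 48, 53, 53, 50, 55, 78, 124, 173, 201, 221, 237, 247, 249, 249, 243, 233, 224, 217, 217, 222, 228, 235, 240, 241, 242, 239, 238, 244, 249, 252, 251, 252, 252, 251, 248, 239, 199, 159, 148, 142, 130, 112, 98, 89, 88, 92, 92]
```

View pics/fence.png

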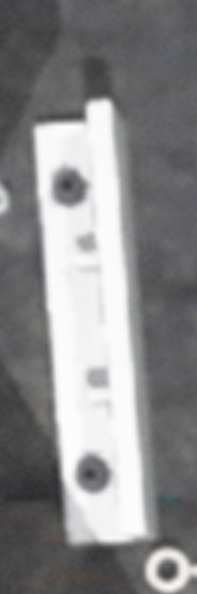

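Emit:
jog_arm(
  motion=[
    [[-515, -379, 0], -0.377],
    [[-515, -379, 0], -0.377],
    [[-515, -379, 0], -0.377],
    [[-515, -379, 0], -0.377],
    [[-515, -379, 0], -0.377],
  ],
  hand=-1,
  newtons=40,
)

```text
clock: 1.42
position: [0.2709, 0.344, 0.4049]
ee_rot: [-0.134, 3.138, 0.0]
force: [0.7, 0.4, -1.2]
finger_gap: 0.299
```

```bash
python3 -c "
from h import *
plan((.538,-.012,.2))"
```

```text
tip [0.271  0.3441 0.2319] x [-0.996 -0.085 -0.   ] y [-0.085  0.996  0.   ] F [ 0.7  0.4 -1.2] clk 1.42
(0.538, -0.012, 0.2) -> [-236. -378.   32.]
```

Emit:
jog_arm(
  motion=[
    [[-236, -378, 30], 0],
    [[-236, -378, 30], 0],
    [[-236, -378, 30], 0],
    [[-236, -378, 30], 0],
    [[-236, -378, 30], 0],
  ],
)

```text
clock: 1.83
position: [0.3952, 0.1767, 0.391]
ee_rot: [-0.128, 3.138, 0.0]
force: [1.9, 1.0, -0.3]
finger_gap: 0.001
```

```bash
python3 -c "
from h import *
plan((.538,-.012,.2))"
```

```text
tip [0.3954 0.1768 0.218 ] x [-0.997 -0.081 -0.001] y [-0.081  0.997  0.   ] F [ 1.9  1.  -0.3] clk 1.83
(0.538, -0.012, 0.2) -> [-127. -200.   18.]
```

Emit:
jog_arm(
  motion=[
    [[-127, -200, 18], 0],
    [[-127, -200, 18], 0],
    [[-127, -200, 18], 0],
    [[-127, -200, 18], 0],
    [[-127, -200, 18], 0],
  ],
)

```text
clock: 2.25
position: [0.5205, 0.0108, 0.375]
ee_rot: [-0.127, 3.139, 0.0]
force: [0.2, 0.6, -0.1]
finger_gap: -0.003
```

```bash
python3 -c "
from h import *
plan((.538,-.012,.02))"
```

```text
tip [0.5206 0.0108 0.202 ] x [-0.997 -0.081 -0.   ] y [-0.081  0.997 -0.   ] F [ 0.2  0.6 -0.1] clk 2.25
(0.538, -0.012, 0.02) -> [-15. -24. 182.]
```

Emit:
jog_arm(
  motion=[
    [[-16, -26, 20], 0],
    [[-16, -26, 60], 0],
    [[-16, -26, 100], 0],
    [[-16, -26, 140], 0],
    [[-16, -26, 180], 0],
  ],
)

```text
clock: 2.67
position: [0.5376, -0.012, 0.1935]
ee_rot: [-0.127, 3.138, -0.0]
force: [1.3, -0.0, -0.8]
finger_gap: -0.0
```

```bash
python3 - <<'E'
from h import *
plan((.523,.003,.02))
p=viewer.snapshot('top'); print(block(p)); cv2.imwrite('pics/a.png',rect(p,.05)[:,:,::-1])
E
```

```text
tip [ 0.5377 -0.012   0.0205] x [-0.997 -0.081 -0.001] y [-0.081  0.997 -0.   ] F [ 1.3 -0.  -0.8] clk 2.67
(0.523, 0.003, 0.02) -> [13. 16.  0.]
(array([0.53426471, 0.10234351, 0.72885454]), [100.6216812133789, 103.60542297363281], 7446.5)
```

View pics/a.png

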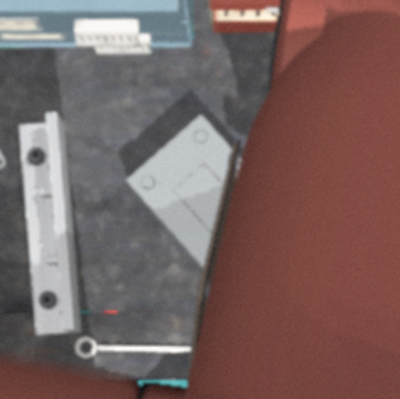

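The arm covers the right part of the block, but its left long edge and far short end (corners (127,180) and (200,113)) still show. The block hasn't moved. Starting the turning push at the near end.

Emit:
jog_arm(
  motion=[
    [[10, 13, 0], 0],
    [[15, 21, 0], 0],
    [[20, 28, 0], 0],
    [[25, 35, 0], 0],
    [[30, 42, 0], 0],
  ],
)

```text
clock: 3.13
position: [0.5048, 0.0275, 0.1966]
ee_rot: [-0.127, 3.137, -0.004]
force: [0.3, -7.3, -3.4]
finger_gap: 0.003
```

```bash
cat >> h.py <<'E'
def look(name=None):
    plan(); p=viewer.snapshot('top'); b,s,A=block(p)
    x=b[:2]; u=np.array([np.cos(b[2]),np.sin(b[2])])
    if 90<s[0]<110 and s[1]<136: x=x+u*(s[1]/2000-.07)   # near end hidden: use far end
    f=np.array([.9967,.081]); n=np.array([-.081,.9967]); d=x-[.4985,.235]
    print('block',x.round(4),'yaw rel',round(b[2]-.081,3),'along',round(d@f*1000,1),'dist',round(d@n*1000,1),'sides',np.round(s),A)
    if name: cv2.imwrite(f'pics/{name}.png',rect(p,.05)[:,:,::-1])
E
python3 -c "
from h import *
look('b')"
```

```text
tip [0.5051 0.027  0.0236] x [-0.997 -0.081 -0.002] y [-0.081  0.997 -0.003] F [ 0.3 -7.3 -3.4] clk 3.13
block [0.542  0.1405] yaw rel -0.081 along 35.7 dist -97.7 sides [70. 77.] 3923.5
```

View pics/b.png

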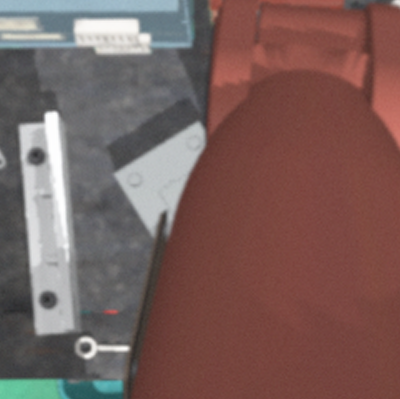

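The left corner is at (113,175) and the short edge runs to (200,122). That gives a yaw relative to the fence of about 0.47, with the centre about 128 mm from the face. I'll move the contact nearer the end and follow the arc.

Emit:
jog_arm(
  motion=[
    [[-2, -9, 0], 0],
    [[12, -7, 0], 0],
    [[20, 3, 0], 0],
    [[28, 10, 0], 0],
    [[34, 17, 0], 0],
  ],
)

```text
clock: 3.6
position: [0.4702, 0.0411, 0.1964]
ee_rot: [-0.126, 3.136, -0.004]
force: [2.8, -6.9, 2.3]
finger_gap: 0.002
```

Emit:
jog_arm(
  motion=[
    [[5, 6, 0], 0],
    [[10, 12, 0], 0],
    [[7, -8, 0], 0],
    [[-20, -45, 0], 0],
    [[-20, -85, 0], 0],
  ],
)

```text
clock: 4.02
position: [0.499, -0.0397, 0.1966]
ee_rot: [-0.133, 3.134, -0.0]
force: [1.5, 0.1, 0.9]
finger_gap: 0.0
```

Emit:
jog_arm(
  motion=[
    [[0, -30, -30], 0],
    [[0, -60, -60], 0],
    [[0, -80, -90], 0],
  ],
)

```text
clock: 4.27
position: [0.5022, -0.1217, 0.2867]
ee_rot: [-0.126, 3.139, -0.0]
force: [1.3, 0.2, -0.1]
finger_gap: -0.001
```

```bash
python3 -c "
from h import *
look('c')"
```

```text
tip [ 0.5022 -0.1218  0.1137] x [-0.997 -0.08  -0.   ] y [-0.08   0.997 -0.   ] F [ 1.3  0.2 -0.1] clk 4.27
block [0.5067 0.1237] yaw rel 0.07 along -0.8 dist -111.6 sides [101. 106.] 8642.5
```

View pics/c.png

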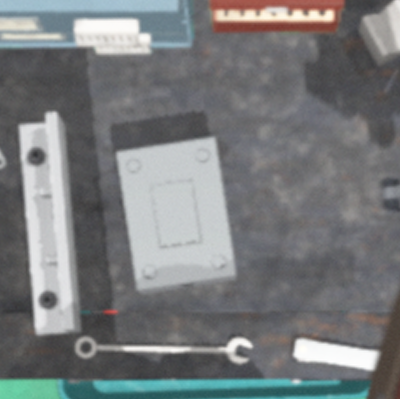

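The block now shows corners (117,153), (214,137), (236,275) and (138,291). That is about 0.07 rad off parallel, with its face about 60 mm clear of the fence, and the tools haven't moved. Now walking it in, near end first.

Emit:
jog_arm(
  motion=[
    [[10, 30, 25], 0],
    [[20, 60, 50], 0],
    [[25, 90, 75], 0],
    [[25, 125, 94], 0],
    [[25, 160, 94], 0],
  ],
)

```text
clock: 4.73
position: [0.4625, 0.0394, 0.1888]
ee_rot: [0.125, -3.136, -0.001]
force: [0.6, 0.8, 0.1]
finger_gap: 0.0
```

Emit:
jog_arm(
  motion=[
    [[0, 12, 0], 0],
    [[0, 19, 0], 0],
    [[0, 26, 0], 0],
    [[0, 8, 0], 0],
    [[-40, 5, 0], 0],
  ],
)

```text
clock: 5.15
position: [0.4966, 0.0457, 0.1897]
ee_rot: [0.128, -3.127, -0.001]
force: [0.2, -0.4, -0.1]
finger_gap: -0.002
```

```bash
sed -i 's/v>145/v>128/' h.py; cat >> h.py <<'E'
def st():
    _,_,t=tip(); d=t[:2]-[.4985,.235]; print('tip along',round(1000*(d@[.9967,.081]),1),'dist',round(1000*(d@[-.081,.9967]),1),'z',t[2].round(4))
E
python3 -c "
from h import *
st();look('d')"
```

```text
tip along -19.4 dist -188.4 z 0.0167
tip [0.4945 0.0457 0.0167] x [-0.997 -0.082  0.012] y [-0.082  0.997  0.001] F [ 0.2 -0.4 -0.1] clk 5.15
block [0.532 0.156] yaw rel -0.081 along 27.0 dist -81.5 sides [59. 91.] 4006.0
```

Emit:
jog_arm(
  motion=[
    [[-35, 0, 0], 0],
    [[-65, 4, 0], 0],
    [[-65, 12, 0], 0],
    [[-65, 19, 0], 0],
    [[-65, 26, 0], 0],
  ],
)

```text
clock: 5.62
position: [0.567, 0.0773, 0.1915]
ee_rot: [-0.126, 3.137, -0.002]
force: [5.6, -6.9, -1.4]
finger_gap: 0.002
```

Emit:
jog_arm(
  motion=[
    [[0, -18, 0], 0],
    [[0, -55, 0], 0],
    [[0, -95, 0], 0],
    [[0, -130, -25], 0],
    [[0, -150, -55], 0],
  ],
)

```text
clock: 6.03
position: [0.5767, -0.0743, 0.2449]
ee_rot: [0.125, -3.134, -0.001]
force: [0.8, 0.8, -0.3]
finger_gap: 0.002
```

```bash
python3 -c "
from h import *
st();look('d')"
```

```text
tip along 52.0 dist -314.4 z 0.0719
tip [ 0.5758 -0.0742  0.0719] x [-0.997 -0.08   0.005] y [-0.08   0.997  0.001] F [ 0.8  0.8 -0.3] clk 6.03
block [0.471  0.1308] yaw rel -0.012 along -35.8 dist -101.7 sides [105. 109.] 10566.5
```

View pics/d.png

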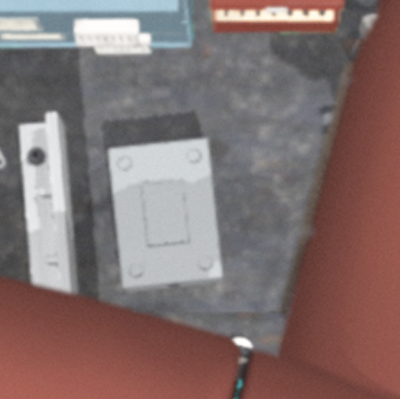

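In this view the corners are (108,149), (208,138), (222,276) and (122,288), so yaw relative to the fence is about +0.02 and the face is about 50 mm clear. Continuing to push alternate ends.

Emit:
jog_arm(
  motion=[
    [[25, 25, 12], 0],
    [[50, 55, 25], 0],
    [[75, 85, 40], 0],
    [[95, 110, 52], 0],
    [[102, 129, 52], 0],
  ],
)

```text
clock: 6.5
position: [0.461, 0.0502, 0.1922]
ee_rot: [0.128, -3.132, -0.002]
force: [-0.9, 0.0, 0.2]
finger_gap: -0.002
```

Emit:
jog_arm(
  motion=[
    [[0, 14, 0], 0],
    [[0, 21, 0], 0],
    [[0, 28, 0], 0],
    [[0, 5, 0], 0],
    [[-40, 5, 0], 0],
  ],
)

```text
clock: 6.92
position: [0.498, 0.0555, 0.1923]
ee_rot: [0.128, -3.126, 0.0]
force: [1.0, -0.7, -1.2]
finger_gap: 0.001
```

Emit:
jog_arm(
  motion=[
    [[-40, 0, 0], 0],
    [[-62, 8, 0], 0],
    [[-62, 16, 0], 0],
    [[-62, 24, 0], 0],
    [[-62, 30, 0], 0],
  ],
)

```text
clock: 7.33
position: [0.5658, 0.0914, 0.1944]
ee_rot: [-0.126, 3.137, -0.004]
force: [5.0, -6.3, -1.8]
finger_gap: -0.001
```

Emit:
jog_arm(
  motion=[
    [[0, -14, 0], 0],
    [[40, -20, 0], 0],
    [[75, -20, 0], 0],
    [[100, -20, 0], 0],
    [[100, -10, 0], 0],
  ],
)

```text
clock: 7.75
position: [0.4598, 0.0721, 0.1933]
ee_rot: [0.125, -3.131, 0.0]
force: [-0.4, 0.0, -0.2]
finger_gap: -0.002
```

```bash
sed -i 's/v<205/v<225/' h.py; python3 -c "
from h import *
st();look('e')"
```

```text
tip along -53.1 dist -159.2 z 0.0203
tip [0.4585 0.072  0.0203] x [-0.997 -0.08   0.008] y [-0.08   0.997  0.   ] F [-0.4  0.  -0.2] clk 7.75
block [0.53   0.1875] yaw rel -0.081 along 27.5 dist -49.9 sides [32. 83.] 2464.5
```

Emit:
jog_arm(
  motion=[
    [[0, 7, 0], 0],
    [[0, 12, 0], 0],
    [[0, 17, 0], 0],
    [[0, -5, 0], 0],
    [[-40, -5, 0], 0],
  ],
)

```text
clock: 8.22
position: [0.4995, 0.0704, 0.192]
ee_rot: [0.128, -3.126, 0.001]
force: [0.1, -0.6, -1.1]
finger_gap: 0.002
```

Emit:
jog_arm(
  motion=[
    [[-40, 0, 0], 0],
    [[-62, 8, 0], 0],
    [[-62, 16, 0], 0],
    [[-62, 23, 0], 0],
    [[-62, 30, 0], 0],
  ],
)

```text
clock: 8.63
position: [0.5677, 0.1065, 0.1942]
ee_rot: [-0.127, 3.136, -0.004]
force: [5.1, -6.6, -2.1]
finger_gap: -0.003
```

Emit:
jog_arm(
  motion=[
    [[0, -18, 0], 0],
    [[0, -55, 0], 0],
    [[0, -95, 0], 0],
    [[0, -130, -25], 0],
    [[0, -165, -40], 0],
  ],
)

```text
clock: 9.05
position: [0.5789, -0.0586, 0.2345]
ee_rot: [0.129, -3.137, -0.001]
force: [1.4, 0.5, -1.0]
finger_gap: -0.001
```

```bash
python3 -c "
from h import *
st();look('e')"
```

```text
tip along 56.1 dist -299.0 z 0.0615
tip [ 0.5787 -0.0585  0.0615] x [-0.997 -0.082  0.001] y [-0.082  0.997  0.001] F [ 1.4  0.5 -1. ] clk 9.05
block [0.4997 0.1608] yaw rel 0.032 along -4.8 dist -74.1 sides [102. 147.] 14264.5
```

Emit:
jog_arm(
  motion=[
    [[25, 25, 10], 0],
    [[50, 55, 20], 0],
    [[75, 85, 32], 0],
    [[95, 118, 42], 0],
    [[106, 144, 42], 0],
  ],
)

```text
clock: 9.52
position: [0.4579, 0.0789, 0.1902]
ee_rot: [0.128, -3.134, -0.001]
force: [-1.1, 0.1, -0.8]
finger_gap: 0.002
```

Emit:
jog_arm(
  motion=[
    [[0, 14, 0], 0],
    [[0, 21, 0], 0],
    [[0, 28, 0], 0],
    [[0, 8, 0], 0],
    [[-40, 8, 0], 0],
  ],
)

```text
clock: 9.93
position: [0.493, 0.0875, 0.1897]
ee_rot: [0.129, -3.124, 0.001]
force: [0.1, 0.4, -0.9]
finger_gap: -0.003
```

Emit:
jog_arm(
  motion=[
    [[-40, 0, 0], 0],
    [[-62, 8, 0], 0],
    [[-62, 14, 0], 0],
    [[-62, 20, 0], 0],
    [[-62, 25, 0], 0],
  ],
)

```text
clock: 10.35
position: [0.5614, 0.1183, 0.1919]
ee_rot: [-0.127, 3.138, -0.003]
force: [4.4, -6.1, -2.5]
finger_gap: 0.003
```

Emit:
jog_arm(
  motion=[
    [[0, -14, 0], 0],
    [[40, -20, 0], 0],
    [[75, -20, 0], 0],
    [[100, -20, 0], 0],
    [[100, -10, 0], 0],
  ],
)

```text
clock: 10.77
position: [0.4556, 0.0986, 0.1911]
ee_rot: [0.126, -3.131, 0.001]
force: [0.3, 0.5, -0.9]
finger_gap: 0.005
```

```bash
python3 -c "
from h import *
st();look('e')"
```

```text
tip along -55.3 dist -132.5 z 0.0181
tip [0.4541 0.0984 0.0181] x [-0.997 -0.08   0.008] y [-0.08   0.997 -0.   ] F [ 0.3  0.5 -0.9] clk 10.77Traceback (most recent call last):
  File "<string>", line 3, in <module>
    st();look('e')
         ~~~~^^^^^
  File "h.py", line 29, in look
    plan(); p=viewer.snapshot('top'); b,s,A=block(p)
                                            ~~~~~^^^
  File "h.py", line 24, in block
    cs,_=cv2.findContours(m,0,2); c=max(cs,key=cv2.contourArea)
                                    ~~~^^^^^^^^^^^^^^^^^^^^^^^^
ValueError: max() iterable argument is empty
```

Emit:
jog_arm(
  motion=[
    [[0, 5, 0], 0],
    [[0, 9, 0], 0],
    [[0, 13, 0], 0],
  ],
)

```text
clock: 11.07
position: [0.4618, 0.1124, 0.1923]
ee_rot: [-0.126, 3.139, -0.007]
force: [-4.2, -17.0, 11.3]
finger_gap: -0.001
```

Emit:
jog_arm(
  motion=[
    [[0, -18, 0], 0],
    [[-40, -50, 0], 0],
    [[-80, -90, 0], 0],
    [[-106, -130, -25], 0],
    [[-106, -165, -40], 0],
  ],
)

```text
clock: 11.48
position: [0.5733, -0.0202, 0.2213]
ee_rot: [-0.13, 3.138, 0.0]
force: [2.3, 0.5, -0.1]
finger_gap: 0.0
```

```bash
python3 -c "
from h import *
st();look('e')"
```

```text
tip along 54.1 dist -260.3 z 0.0483
tip [ 0.5735 -0.0201  0.0483] x [-0.997 -0.083 -0.001] y [-0.083  0.997  0.   ] F [ 2.3  0.5 -0.1] clk 11.48
block [0.5145 0.2014] yaw rel -0.014 along 13.2 dist -34.8 sides [148. 173.] 20851.5
```

View pics/e.png

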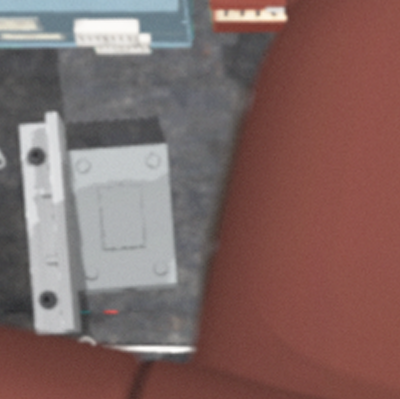

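The far and outer edges are visible: (165,143) to (176,284). The block is parallel within about 0.01 rad and has a few mm left to go. Closing the far end and then the near end, checking the force.

Emit:
jog_arm(
  motion=[
    [[4, 40, 14], 0],
    [[4, 80, 28], 0],
    [[4, 110, 28], 0],
    [[4, 125, 28], 0],
  ],
)

```text
clock: 11.87
position: [0.5557, 0.108, 0.1924]
ee_rot: [0.13, -3.137, -0.002]
force: [1.1, -1.1, -0.2]
finger_gap: -0.0
```

Emit:
jog_arm(
  motion=[
    [[0, 8, 0], 0],
    [[0, 12, 0], 0],
    [[0, 15, 0], 0],
    [[0, 18, 0], 0],
    [[0, 18, 0], 0],
  ],
)

```text
clock: 12.28
position: [0.5558, 0.1219, 0.1937]
ee_rot: [-0.125, 3.138, -0.002]
force: [2.1, -2.2, -1.4]
finger_gap: -0.001
```

```bash
python3 -c "
from h import *
st();plan()"
```

```text
tip along 48.1 dist -117.6 z 0.0207
tip [0.556  0.1217 0.0207] x [-0.997 -0.08  -0.001] y [-0.08   0.997 -0.001] F [ 2.1 -2.2 -1.4] clk 12.28
```

Emit:
jog_arm(
  motion=[
    [[0, 2, 0], 0],
    [[0, 3, 0], 0],
  ],
)

```text
clock: 12.45
position: [0.5557, 0.1244, 0.1938]
ee_rot: [-0.124, 3.137, -0.003]
force: [4.2, -5.9, -3.2]
finger_gap: -0.004
```

Emit:
jog_arm(
  motion=[
    [[0, 2, 0], 0],
    [[0, 3, 0], 0],
  ],
)

```text
clock: 12.62
position: [0.5556, 0.1267, 0.1938]
ee_rot: [-0.123, 3.137, -0.007]
force: [5.0, -15.8, -2.7]
finger_gap: 0.003
```

Emit:
jog_arm(
  motion=[
    [[0, -14, 0], 0],
    [[40, -18, 0], 0],
    [[75, -18, 0], 0],
    [[97, -18, 0], 0],
    [[97, -8, 0], 0],
  ],
)

```text
clock: 13.03
position: [0.4536, 0.111, 0.193]
ee_rot: [0.124, -3.133, 0.0]
force: [0.3, 0.5, -0.2]
finger_gap: -0.002
```

Emit:
jog_arm(
  motion=[
    [[0, 4, 0], 0],
    [[0, 6, 0], 0],
    [[0, 8, 0], 0],
  ],
)

```text
clock: 13.28
position: [0.457, 0.119, 0.1935]
ee_rot: [0.125, -3.135, 0.01]
force: [-9.0, -19.7, 12.4]
finger_gap: -0.002
```

```bash
python3 -c "
from h import *
st();plan()"
```

```text
tip along -51.4 dist -113.3 z 0.0205
tip [0.4565 0.1179 0.0205] x [-0.997 -0.08   0.004] y [-0.08   0.997 -0.006] F [ -9.  -19.7  12.4] clk 13.28
```

Emit:
jog_arm(
  motion=[
    [[0, 2, 0], 0],
    [[0, 2, 0], 0],
  ],
)

```text
clock: 13.45
position: [0.4569, 0.1201, 0.1935]
ee_rot: [0.124, -3.135, 0.015]
force: [-9.2, -25.6, 13.9]
finger_gap: 0.003
```

```bash
python3 -c "
from h import *
st();plan()"
```

```text
tip along -51.5 dist -112.7 z 0.0205
tip [0.4563 0.1185 0.0205] x [-0.997 -0.079  0.004] y [-0.079  0.997 -0.009] F [ -9.2 -25.6  13.9] clk 13.45
```

Emit:
jog_arm(
  motion=[
    [[0, -14, 0], 0],
    [[-40, -18, 0], 0],
    [[-75, -18, 0], 0],
    [[-97, -18, 0], 0],
    [[-97, -8, 0], 0],
  ],
)

```text
clock: 13.87
position: [0.561, 0.1216, 0.1944]
ee_rot: [-0.123, 3.132, 0.0]
force: [-0.9, -0.7, 0.1]
finger_gap: 0.0
```

Emit:
jog_arm(
  motion=[
    [[0, 4, 0], 0],
    [[0, 6, 0], 0],
    [[0, 8, 0], 0],
    [[0, 9, 0], 0],
  ],
)

```text
clock: 14.2
position: [0.5563, 0.1286, 0.194]
ee_rot: [-0.122, 3.134, -0.016]
force: [11.9, -29.5, -7.0]
finger_gap: -0.001
```

```bash
python3 -c "
from h import *
st();plan()"
```

```text
tip along 49.8 dist -112.6 z 0.021
tip [0.5572 0.1268 0.021 ] x [-0.997 -0.078 -0.004] y [-0.078  0.997 -0.011] F [ 11.9 -29.5  -7. ] clk 14.2
```

Emit:
jog_arm(
  motion=[
    [[0, -12, 0], 0],
    [[0, -50, 0], 0],
    [[0, -85, -20], 0],
    [[10, -115, -45], 0],
    [[20, -145, -70], 0],
  ],
)

```text
clock: 14.62
position: [0.5451, -0.0156, 0.2639]
ee_rot: [0.128, -3.137, -0.001]
force: [0.9, 0.0, -0.2]
finger_gap: 0.002
```

Emit:
jog_arm(
  motion=[
    [[15, -35, -15], 0],
    [[30, -75, -25], 0],
    [[35, -95, -40], 0],
    [[35, -95, -40], 0],
  ],
)

```text
clock: 14.95
position: [0.5184, -0.1157, 0.3063]
ee_rot: [-0.121, 3.136, -0.003]
force: [0.7, -0.8, 0.8]
finger_gap: -0.002
```

```bash
python3 - <<'E'
from h import *
st();plan()
p=viewer.snapshot('top'); s=viewer.snapshot('side')
for t in ['die_block','fence','vee_block','brass_brush','spanner_13','feeler_gauge','screwdriver_1','shift_lever']:
    print(t,[[(d['xyz'],d['conf']) for d in models.place_of(q,t)[:1]] for q in (p,s)])
a=cv2.resize(rect(p,.05,.36,.66,.08,.3,1800),(396,540)); b=cv2.resize(s['image'][230:380,270:470],None,fx=2,fy=2,interpolation=cv2.INTER_CUBIC)
b=cv2.copyMakeBorder(b,0,540-b.shape[0],0,0,0); cv2.imwrite('pics/f.png',np.hstack([a,b])[:,:,::-1])
E
```

```text
tip along -8.0 dist -351.5 z 0.1333
tip [ 0.519  -0.116   0.1333] x [-0.997 -0.077 -0.003] y [-0.077  0.997 -0.002] F [ 0.7 -0.8  0.8] clk 14.95
die_block [[([0.5043, 0.1839, -0.0], 0.7)], [([0.5038, 0.1846, 0.0001], 0.65)]]
fence [[([0.5, 0.2349, -0.004], 0.58)], [([0.4988, 0.235, 0.0005], 0.76)]]
vee_block [[([0.6998, -0.093, -0.0003], 0.58)], [([0.6111, 0.3421, -0.0051], 0.45)]]
brass_brush [[], [([0.3934, -0.2041, -0.0024], 0.6)]]
spanner_13 [[([0.3743, 0.1422, 0.0017], 0.59)], [([0.3703, 0.1371, -0.0022], 0.66)]]
feeler_gauge [[([0.3693, -0.0491, 0.0015], 0.65)], [([0.3644, -0.054, -0.0035], 0.52)]]
screwdriver_1 [[([0.4976, 0.3401, 0.0044], 0.7)], [([0.5005, 0.3336, -0.0027], 0.78)]]
shift_lever [[([0.6083, 0.3372, -0.0011], 0.7)], [([0.4995, 0.237, 0.0008], 0.22)]]
```

View pics/f.png

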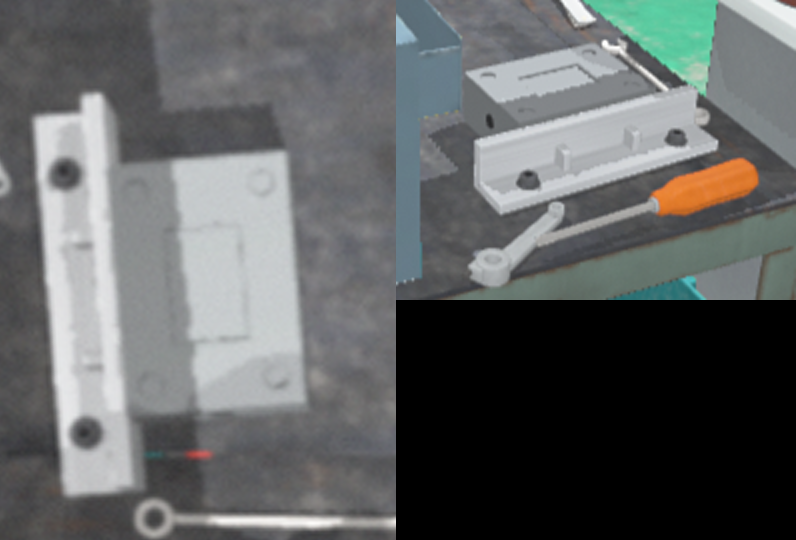

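The crop shows the block's left edge running against the fence plate with no dark gap between them. Block rows 155–410 sit inside fence rows 95–490, and the side view agrees. I'll do one line fit as a parallelism check.

```bash
python3 - <<'E'
from h import *
p=viewer.snapshot('top')
def edge(z,x0,x1,y0,y1):
    g=cv2.GaussianBlur(cv2.cvtColor(rect(p,z,x0,x1,y0,y1,3000),cv2.COLOR_RGB2GRAY).astype(float),(9,9),3)
    d=-np.diff(g,axis=1); c=d.argmax(1); x=x1-np.arange(len(c))/3000; y=y1-c/3000
    for _ in range(4):
        k=np.polyfit(x,y,1); e=abs(np.polyval(k,x)-y); m=e<max(.0015,1.5*np.median(e)); x,y=x[m],y[m]
    print(round(np.arctan(k[0]),4),'y@.5',round(np.polyval(k,.5),4),len(x)); 
edge(.05,.45,.56,.115,.15)     # block outer edge
edge(.045,.578,.605,.225,.255) # fence edge beyond block
edge(.045,.45,.56,.22,.25)
E
```

```text
0.077 y@.5 0.1353 330
0.0027 y@.5 0.2431 43
0.0733 y@.5 0.2371 330
```

```bash
python3 -c "
from rig import r
print(r.job_done())"
```

```text
the job is handed in; nothing more can be done
None
```

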